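# Shut the drawers of the kitchen chest and turn the catch

### The arm

A 6-joint arm with a two-finger parallel gripper is mounted at the origin on a cart in front of the work surface, level with it; the furniture and walls round the work are solid. World frame = base frame: x ahead of the robot, y to its left, z up, the work surface at z = 0. Lengths are in m, angles in rad, forces in N, time in s.
With the tool pointing down it reaches from about 0.325 to 0.9 m from the base axis. Payload 6.1 kg.
Tool frame: the origin (TCP) lies midway between the tips of the shut fingers; the grasp point (between the pads) lies 19 mm behind it; x points along the fingers, y is the direction in which the jaws open and shut, and the axes are right-handed (so a half turn about x gives the same grasp; the last joint's range is limited). The gripper opens to 85 mm and grips with 20 to 120 N. Pads are 22 mm wide; open, the fingers measure 114 mm over their backs; the gripper's body (76 mm by 85 mm) begins 54 mm behind the grasp point. The pads swing forward as they close: fully open they stand 13 mm farther back than shut.
Start: joints at [-1.294, 0.22, 1.526, -0, 1.395, -0.126], TCP at [0.245, -0.575, 0.231] pointing down, gripper open.
Joint ranges: [-2.98, 2.98], [-0.91, 2.08], [0.09, 2.57], [-1.24, 4.39], [0.2, 2.65], [-2.68, 2.68]. Speed limits (rad/s): [2.57, 2.57, 3.01, 3.14, 3.14, 3.14].

### API

Orientations are given as [roll, pitch, yaw] about the fixed x, y, z axes, in that order (R = Rz(yaw) Ry(pitch) Rx(roll)).
In Python, from plant import movep, move_l, set_joints, gripper_to, hold, inverse_kinematics, observe, get_image, get_calibration, Unreachable, job_done gives the robot as it stands. Calls block until the motion is done:
- movep(position, orientation): joint-space move of the TCP to a pose.
- move_l(position, feed=0.15, rotation=None, max_force=None): straight line of the TCP; rotation=None keeps the orientation; feed is the mean speed in m/s. With max_force (N) it stops when the force on the tool has changed by that much, and returns True; else False.
- set_joints(angles): joint-space move.
- gripper_to(opening, f_grip=None): finger opening in m; f_grip is the grip in N (None keeps the last); returns when the fingers have stopped.
- hold(seconds).
- inverse_kinematics(position, orientation): joint angles nearest the present ones, or None.
- observe(): the state.
- get_image(name): name is "scene" or "top" or "wrist"; returns (picture, depth): 480x640x3 uint8, red, green, blue; 480x640 float32, m along the optical axis (not along the pixel's ray), 0 where there is no reading.
- get_calibration(name): a dict with "intrinsics" (3x3 intrinsics, pixels), "world_from_camera" (4x4, takes a point from camera to world coordinates). Camera axes: x right, y down, z forward; pixel columns grow to the right and rows downward; lengths in m; the calibration is good to about 2 mm. A picture is of the moment at which its call begins: read the wrist's pose just before it. get_calibration takes no time and is no camera call; for the wrist camera it gives the pose at the moment of the call.
A pose or a line that the arm cannot do raises Unreachable and nothing moves.
- job_done(): hands the job in, once; it reports no verdict.
The state is a dict: "time_s": time; "q": joint angles; "joint_velocities": joint speeds; "joint_torque": joint torques, N m; "eef_pos": TCP position; "tcp_rot": TCP orientation; "ft_force": force on the tool from outside, world axes, zero at the start; "torque": the same for the moment, N m; "opening": finger opening in m.
Only numpy, scipy, OpenCV 4.12 (cv2) and the standard library are available. Lean on these libraries where they do the work, as an engineer would, in place of code of your own. Each camera call takes 0.05 s, during which the arm holds its last target. There are 200 camera calls.

### The job

With the fingertips, push both open drawers of the small wooden chest fully shut, flush with its front; only then push the upper end of the dark wooden turn-button between them over to the right, until it lies level across both drawers. Only push: do not lift the chest or shove it from its place, and leave the salt shaker, pepper mill and mug standing where they are.

Things in the scene. Friction and masses are not known exactly. Their poses are not given: they have to be found in the camera images.
- chest: low wooden chest, 170 deep (x) x 254 wide (y) x 96 mm high, loose on rubber feet, 3.3 to 5 kg; origin at the centre of its underside. Its own -x points out of its front (to the robot), +y to the left seen from the robot. The front is a plane 85 mm before the origin (top board 2 mm further out). Two drawers side by side, a 46 mm wide post between; openings 92 mm wide, 16 to 84 mm above the worktop
- left_drawer (a joint): how far the left drawer stands out, m: 0 = fully shut, face flush with the chest's front; at most 0.11. Slides out along the chest's own -x, with about 1.5 N; stays where it is left; stops hard at 0
- right_drawer (a joint): the same for the right drawer
- left_drawer_face (a point): centre of the left drawer's front face, 50 mm above the worktop, 69 mm left of the chest's middle (moves with the drawer, chest's axes). The face is plain, 89 wide x 65 mm high, no handle; a notch 34 wide x 16 mm deep in the middle of its top edge
- right_drawer_face (a point): centre of the right drawer's front face, likewise, 69 mm to the right of the chest's middle
- button (a joint): turn-button, dark wooden bar 68 x 18 x 15 mm thick, turning about its middle on the chest's post, 3 to 18 mm before the front. Angle, rad: 0 = upright, clear of both drawers, growing as its upper end goes right (clockwise seen from the robot) to the stop at 1.571 = level, across both drawers. Stays where it is left; turns with about 0.035 N m
- button_pivot (a point): point on the button's turning axis, 50 mm above the worktop, 10 mm before the chest's front, in the middle of the chest's width
- button_top (a point): middle of the end face of the button that is its upper end at angle 0, 34 mm from the pivot (moves with the button)
- salt_shaker: glass salt shaker, 44 mm across, 90 mm high, standing loose on the back half of the chest's top; origin at the centre of its underside. To be left alone
- pepper_mill: dark wooden pepper mill, 58 mm across, 160 mm high, standing to the left of the chest; origin at the centre of its underside. To be left alone
- mug: pale mug with a handle, 84 x 122 x 106 mm high, standing to the left of the chest; origin at the centre of its underside. To be left alone

How it is judged:
On the way, in this order (a step that is already met when the one before it is completed fails the run):
1. both drawers are pushed fully shut (within 4 mm) while the turn-button is still upright (value of joint each of left_drawer, right_drawer below 0.004 m and value of joint button below 0.6 rad), for 0.2 s.
2. then the turn-button is turned level, with both drawers shut (value of joint each of left_drawer, right_drawer below 0.004 m and value of joint button above 1.4 rad), for 0.2 s.
At the end, for the whole second after the job is handed in: both drawers shut to within 4 mm, the turn-button within about 10 degrees of level, the chest at rest on the worktop within 20 mm of where it stood, and the shaker, mill and mug upright within 35 mm of their places (all of step 2 and height (world z) of chest below 0.01 m and distance of chest from where it was at the start of the episode below 0.02 m and linear speed of chest below 0.02 m/s and distance of each of salt_shaker, pepper_mill, mug from where it was at the start of the episode below 0.035 m and angle between each of salt_shaker, pepper_mill, mug's own z axis and vertical below 0.2 rad); the robot touches nothing.
It fails at once if the chest is lifted (height (world z) of chest above 0.012 m or angle between chest's own z axis and vertical above 0.12 rad).
It fails at once if the chest is shoved more than 20 mm from its place (distance of chest from where it was at the start of the episode above 0.02 m).
It fails at once if the salt shaker is moved more than 35 mm, or tipped (distance of salt_shaker from where it was at the start of the episode above 0.035 m or angle between salt_shaker's own z axis and vertical above 0.3 rad).
It fails at once if the pepper mill is moved more than 35 mm, or tipped (distance of pepper_mill from where it was at the start of the episode above 0.035 m or angle between pepper_mill's own z axis and vertical above 0.3 rad).
It fails at once if the mug is moved more than 35 mm, or tipped (distance of mug from where it was at the start of the episode above 0.035 m or angle between mug's own z axis and vertical above 0.3 rad).
It also fails if it takes over 61 s, if anything falls off the work surface, if the arm or the gripper's body presses on something with over 40 N, if the wrist force passes 120 N, or if a joint passes its speed limit or range.

## Working session

There is one attempt and no reset: what is moved stays moved. The work goes in short steps, each a Python script; the robot and the scene stay as the last script left them, time stands still between calls to the robot, and variables do not carry over. Pictures are saved under pics/ and viewed, about 8 in all and at most 12, crops included, and the job is handed in when it is done.

```bash
mkdir -p pics
cat > h.py <<'E'
import numpy as np, cv2
from plant import *
def cloud(n):
    C=get_calibration(n); im,d=get_image(n)
    K=C["intrinsics"];T=C["world_from_camera"]
    v,u=np.mgrid[:480,:640]
    P=np.stack([(u-K[0,2])/K[0,0]*d,(v-K[1,2])/K[1,1]*d,d],-1)@T[:3,:3].T+T[:3,3]
    P[d==0]=np.nan
    return im,P
E
python3 - <<'E'
from h import *
for n in("top","scene"):
    im,P=cloud(n); cv2.imwrite(f"pics/{n}0.png",im[...,::-1]); np.save(f"pics/{n}0.npy",P)
    print(get_calibration(n)["world_from_camera"].round(2).tolist())
print(observe())
E
```

```text
[[0.01, -0.99, 0.15, 0.42], [-1.0, -0.01, 0.01, 0.35], [-0.0, -0.15, -0.99, 0.93], [0.0, 0.0, 0.0, 1.0]]
[[-0.78, -0.33, 0.53, -0.02], [-0.62, 0.42, -0.66, 1.12], [-0.0, -0.85, -0.53, 0.69], [0.0, 0.0, 0.0, 1.0]]
{'time_s': 0.1, 'q': array([-1.29409009e+00,  2.21149316e-01,  1.52750160e+00,  1.65252133e-05,
        1.39472706e+00, -1.26114650e-01]), 'joint_velocities': array([ 0.00179767, -0.00086608, -0.0024335 ,  0.00037404,  0.0007395 ,
        0.00144005]), 'joint_torque': array([ 5.56938994e-04, -4.98247218e+01, -3.90544832e+01, -6.94907683e-06,
        5.69619078e-03,  2.09788965e-05]), 'eef_pos': array([ 0.24484985, -0.5744398 ,  0.23030479]), 'tcp_rot': array([-1.70602087,  1.56901093,  1.83838976]), 'ft_force': array([ 1.03667421, -0.11573985,  0.10454217]), 'torque': array([0.01112198, 0.00622951, 0.04349623]), 'opening': 0.08564988677019657}
```

View pics/top0.png

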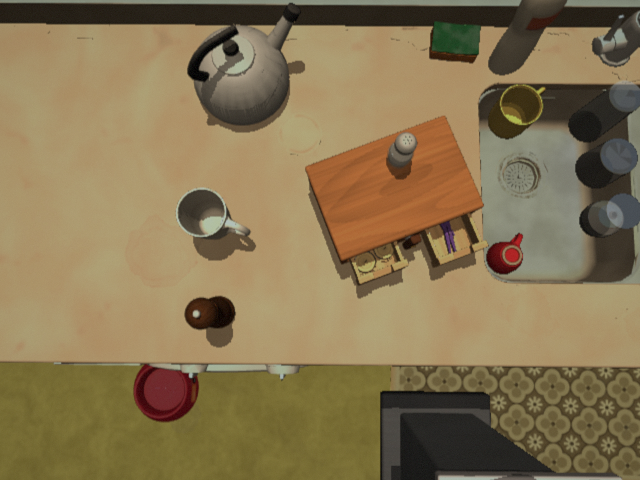

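View pics/scene0.png

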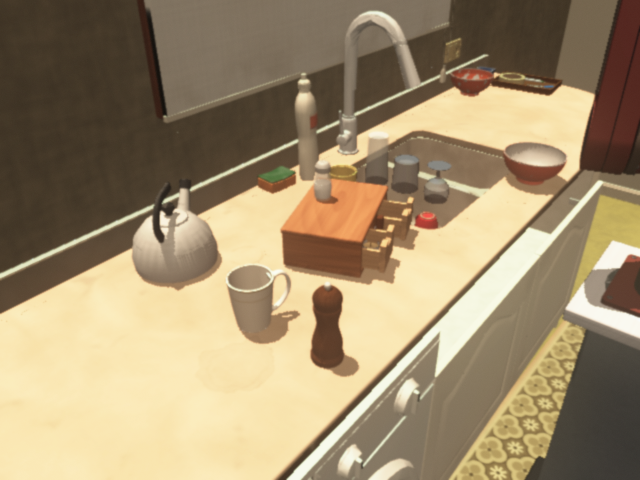

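The top view shows the chest at about (395,185), turned roughly 20°. Its drawers are open toward the robot at (378,265) and (455,243), with the button between them near (410,242). Next I'll fit the chest pose from the depth data.

Run:
```python
import numpy as np,cv2
P=np.load("pics/top0.npy")
m=np.zeros((480,640),np.uint8);cv2.fillPoly(m,[np.array([[295,165],[447,105],[495,205],[345,268]])],1)
s=(m>0)&(abs(P[...,2]-.096)<.006)
n,l,st,_=cv2.connectedComponentsWithStats(cv2.erode(s.astype(np.uint8),np.ones((3,3))));k=1+st[1:,4].argmax();s=(l==k)
s=cv2.dilate(s.astype(np.uint8),np.ones((3,3)))>0
Q=P[s&(abs(P[...,2]-.096)<.006)]
print(len(Q),np.median(Q[:,2]))
r=cv2.minAreaRect((Q[:,:2]*1000).astype(np.float32));print(r,cv2.boxPoints(r))
# drawers etc
c,(w,h),a=r
b=cv2.boxPoints(r); 
# long edge dir -> chest +y
e=b[1]-b[0]; f=b[2]-b[1]; L=e if np.hypot(*e)>np.hypot(*f) else f
L=L/np.hypot(*L); L=L if L[1]>0 else -L
X=np.array([L[1],-L[0]]);print("yaw",np.degrees(np.arctan2(X[1],X[0])))
W=P[...,:2]*1000-np.array(c)
lx=W@X;ly=W@L;z=P[...,2]
for n,s in(("L",1),("R",-1)):
    q=(z>.06)&(z<.09)&(abs(ly-s*69)<48)&(lx<-88)&(lx>-210)
    print(n,q.sum(),np.nanpercentile(lx[q],[1,3,10,50]),np.percentile(ly[q],[1,99]))
q=(z>.05)&(z<.09)&(abs(ly)<15)&(lx<-86)&(lx>-115);print("btn",q.sum(),np.median(lx[q]),np.median(ly[q]),z[q].max())
for nm,u,v in(("salt",404,140),("mill",196,314),("mug",205,212)):print(nm,P[v,u],lx[v,u],ly[v,u])
```

```text
14461 0.09583079896449087
((638.19775390625, 243.7109375), (174.44906616210938, 260.19610595703125), 21.3269100189209) [[509.63113 333.17734]
 [604.2615   90.79935]
 [766.7644  154.24454]
 [672.13403 396.62253]]
yaw 21.326899
L 536 [-132.37530232 -132.22011755 -131.14001632 -124.39978464] [ 26.03693412 113.19398933]
R 651 [-150.28522631 -149.93419496 -148.58764669 -140.64146485] [-111.73705698  -24.46290868]
btn 147 -96.3164220757665 1.8782824913941265 0.08934622014893312
salt [0.68740956 0.23854832 0.18560154] 43.96422518158227 -22.70685850300798
mill [0.42208315 0.55122117 0.15740006] -89.47722993561915 365.0505052468396
mug [0.60752982 0.58143832 0.01426878] 94.25978328409695 325.75356497904687
```

```bash
cat >> h.py <<'E'
YAW=np.radians(21.33); X=np.array([np.cos(YAW),np.sin(YAW),0]);L=np.array([-X[1],X[0],0])
O=np.array([.6382,.2437,0])+.001*X
def pt(lx,ly,z): return O+lx*X+ly*L+np.array([0,0,z])
def loc(p): p=np.asarray(p)-O; return np.array([p@X,p@L,p[2]]).round(4)
E
python3 - <<'E'
from h import *
for roll in (0,np.pi/2,-np.pi/2,np.pi):
  for p in (0,20,40,60,75,90):
    r=[inverse_kinematics(pt(*a),[roll,np.radians(p),YAW]) for a in((-.19,.069,.045),(-.085,.069,.045),(-.19,-.069,.045),(-.085,-.069,.045),(-.1,.04,.1),(-.1,-.04,.06))]
    print(round(roll,2),p,[None if q is None else q.round(1).tolist() for q in r][::3], [q is not None for q in r])
E
```

```text
0 0 [[-1.9, 1.9, 2.5, 1.3, 0.9, 0.4], [-0.2, 0.8, 2.3, 2.6, 1.5, 1.6]] [True, True, True, True, True, True]
0 20 [None, [-0.2, 0.4, 2.4, 2.5, 0.9, 1.8]] [False, True, False, True, True, True]
0 40 [None, [-0.1, 0.1, 2.4, 2.0, 0.4, 2.4]] [False, True, False, True, False, True]
0 60 [[0.3, -0.2, 2.4, 0.1, 0.4, -1.7], [0.0, 0.1, 2.2, 0.4, 0.4, -2.3]] [True, True, True, True, True, True]
0 75 [[0.3, -0.0, 2.2, 0.0, 0.7, -1.6], [0.1, 0.2, 1.9, 0.1, 0.7, -1.9]] [True, True, True, True, True, True]
0 90 [[0.3, 0.1, 2.0, -0.0, 1.0, -1.6], [0.1, 0.4, 1.7, 0.0, 1.1, -1.8]] [True, True, True, True, True, True]
1.57 0 [[-1.9, 1.9, 2.5, 1.3, 0.9, 2.0], None] [True, False, False, False, False, False]
1.57 20 [None, None] [False, False, False, False, False, False]
1.57 40 [None, [-0.1, 0.1, 2.4, 2.0, 0.4, -2.3]] [False, False, False, True, False, True]
1.57 60 [[0.3, -0.2, 2.4, 0.1, 0.4, -0.1], [0.0, 0.1, 2.2, 0.4, 0.4, -0.7]] [True, True, True, True, True, True]
1.57 75 [[0.3, -0.0, 2.2, 0.0, 0.7, -0.0], [0.1, 0.2, 1.9, 0.1, 0.7, -0.4]] [True, True, True, True, True, True]
1.57 90 [[0.3, 0.1, 2.0,
[... 517 characters left out ...]
 False, False]
-1.57 90 [None, None] [False, False, False, False, False, False]
3.14 0 [[0.3, 0.9, 2.5, 3.0, 1.8, -1.6], [-0.2, 0.8, 2.3, 2.6, 1.5, -1.6]] [True, True, True, True, True, True]
3.14 20 [None, [-0.2, 0.4, 2.4, 2.5, 0.9, -1.4]] [False, True, False, True, True, True]
3.14 40 [None, [-0.1, 0.1, 2.4, 2.0, 0.4, -0.7]] [False, True, False, True, False, True]
3.14 60 [[0.3, -0.2, 2.4, 0.1, 0.4, 1.5], [0.0, 0.1, 2.2, 0.4, 0.4, 0.9]] [True, True, True, True, True, True]
3.14 75 [[0.3, -0.0, 2.2, 0.0, 0.7, 1.5], [0.1, 0.2, 1.9, 0.1, 0.7, 1.2]] [True, True, True, True, True, True]
3.14 90 [[0.3, 0.1, 2.0, 0.0, 1.0, 1.5], [0.1, 0.4, 1.7, 0.0, 1.1, 1.3]] [True, True, True, True, True, True]
```

```bash
cat >> h.py <<'E'
def shut(ly,rot):
    move_l(pt(-.195,ly,.045),feed=.15)
    hold(.2)
    hit=move_l(pt(-.120,ly,.045),feed=.08,max_force=12)
    print("fast",hit,loc(observe()["eef_pos"]))
    hit=move_l(pt(-.086,ly,.045),feed=.03,max_force=8)
    o=observe();print("slow",hit,loc(o["eef_pos"]),o["ft_force"].round(1),o["time_s"])
    move_l(pt(-.195,ly,.045),feed=.15)
E
python3 - <<'E'
from h import *
R=[np.pi,np.radians(70),YAW]
gripper_to(0.0,20)
movep(pt(-.195,-.069,.16),R)
print(observe()["time_s"])
shut(-.069,R)
move_l(pt(-.195,.069,.045)); shut(.069,R)
move_l(pt(-.195,.03,.14))
im,P=cloud("top");cv2.imwrite("pics/t1.png",cv2.resize(im[90:300,280:520],None,fx=3,fy=2.5)[...,::-1]);np.save("pics/t1.npy",P)
im,P=cloud("wrist");cv2.imwrite("pics/w1.png",im[...,::-1]);np.save("pics/w1.npy",P)
print(observe()["time_s"])
E
```

```text
3.425
fast False [-0.1203 -0.0689  0.0449]
slow True [-0.095  -0.0687  0.0441] [0.2 0.9 0.7] 6.4583
fast False [-0.1203  0.069   0.0449]
slow True [-0.0951  0.0691  0.044 ] [ 0.2 -0.5 -1. ] 10.6917
12.4333
```

View pics/w1.png

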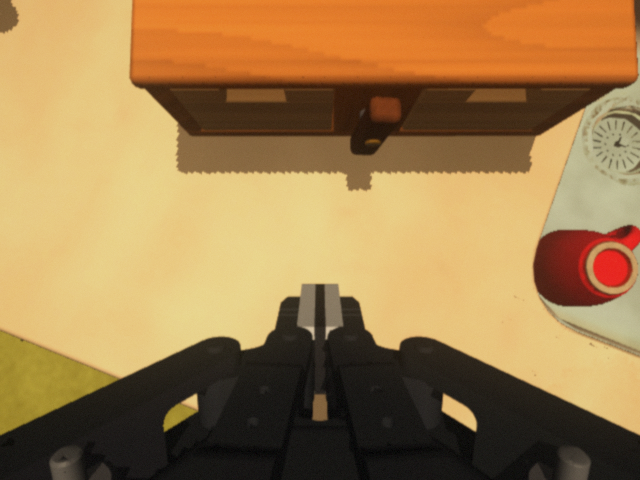

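View pics/t1.png

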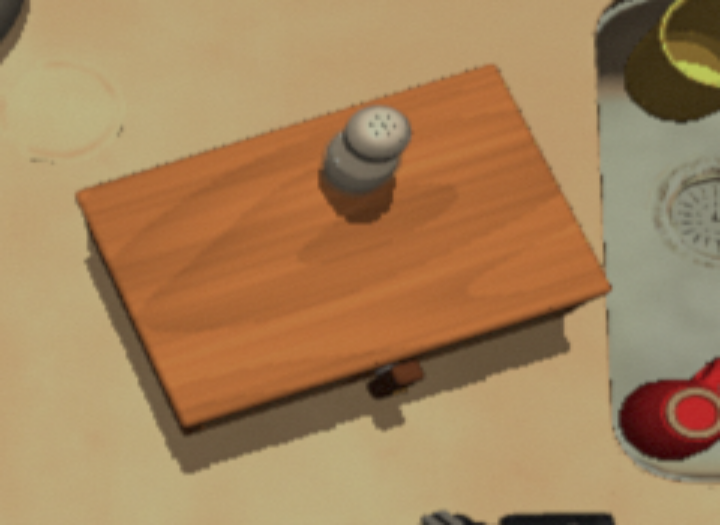

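The wrist view shows both faces flush at (265,105) and (490,105). The button is at (380,120), with its top end at (386,108) leaning slightly right. Both closing stops came at lx = −0.095 m, as predicted. Now I'll measure the button and the fingertip width.

Run:
```python
from h import *
P=np.load("pics/w1.npy")
for u,v in((372,100),(386,100),(398,100),(386,112),(372,118),(398,115),(372,140),(360,150),(300,110),(480,110)):print(u,v,loc(P[v,u]))
print("tips",[loc(P[v,u]) for u,v in((304,288),(312,288),(330,288),(338,288),(304,310),(338,310))],loc(observe()["eef_pos"]))
q=P[90:160,345:410].reshape(-1,3);q=np.array([loc(a) for a in q]);q=q[(q[:,0]<-.087)&(q[:,0]>-.11)&(q[:,2]>.01)&(q[:,2]<.09)]
for a in range(20,90,6):
    s=q[(q[:,2]*1e3>=a)&(q[:,2]*1e3<a+6)]
    if len(s):print(a,len(s),np.percentile(s[:,1],[2,98]).round(4),np.percentile(s[:,0],[2,98]).round(4))
```

```text
372 100 [-0.0927  0.0037  0.0838]
386 100 [-0.0924 -0.0038  0.0832]
398 100 [-0.0922 -0.0103  0.0825]
386 112 [-0.0988 -0.0038  0.0827]
372 118 [-0.1022  0.0037  0.083 ]
398 115 [-0.0998 -0.0104  0.0811]
372 140 [-0.1051  0.0003  0.055 ]
360 150 [-0.1043  0.0052  0.0316]
300 110 [-0.0861  0.0434  0.0537]
480 110 [-0.0866 -0.065   0.0546]
tips [array([-0.1887,  0.0368,  0.1501]), array([-0.1886,  0.034 ,  0.1502]), array([-0.1886,  0.0277,  0.1509]), array([-0.1886,  0.0249,  0.1504]), array([-0.1946,  0.0361,  0.1675]), array([-0.1946,  0.0256,  0.1667])] [-0.1959  0.0304  0.1384]
20 82 [-0.0051  0.011 ] [-0.1044 -0.0935]
26 88 [-0.0053  0.0104] [-0.1044 -0.0932]
32 101 [-0.0065  0.0099] [-0.1045 -0.0934]
38 67 [-0.0071  0.0095] [-0.1043 -0.0915]
44 92 [-0.0077  0.0089] [-0.1065 -0.0934]
50 187 [-0.0078  0.0082] [-0.1065 -0.088 ]
56 126 [-0.0085  0.0076] [-0.1045 -0.094 ]
62 132 [-0.0089  0.0071] [-0.1046 -0.0932]
68 151 [-0.0098  0.0066] [-0.1044 -0.0933]
74 182 [-0.011  0.006] [-0.1045 -0.0924]
80 798 [-0.0111  0.0051] [-0.1038 -0.0908]
```

Run:
```python
from h import *
lx=-.100
def tcp(th,s=.026):
    return pt(lx,-(s*np.sin(th)-.009*np.cos(th)-.0065),.050+s*np.cos(th)+.009*np.sin(th)+.001)
move_l(pt(-.16,.045,.08)); move_l(pt(lx,.045,.077),feed=.1,max_force=8)
hold(.2)
for th in np.r_[0.05:1.55:9j]:
    h=move_l(tcp(th),feed=.06,max_force=10)
    o=observe();print(round(th,2),h,loc(o["eef_pos"]),o["ft_force"].round(1))
    if h: break
else:
    p=tcp(1.571);p[2]-=.006
    h=move_l(p,feed=.02,max_force=7);o=observe();print("press",h,loc(o["eef_pos"]),o["ft_force"].round(1))
p=observe()["eef_pos"];move_l(p+[0,0,.012],feed=.08)
move_l(pt(-.2,.0,.10));move_l(pt(-.2,.03,.14))
im,P=cloud("wrist");cv2.imwrite("pics/w2.png",im[...,::-1]);np.save("pics/w2.npy",P)
im,P=cloud("top");np.save("pics/t2.npy",P);cv2.imwrite("pics/t2.png",im[...,::-1])
print(observe()["time_s"])
```

```text
0.05 False [-0.1     0.014   0.0774] [ 0.2  0.2 -0.4]
0.24 False [-0.1001  0.0091  0.0784] [ 0.6 -0.1 -0. ]
0.42 False [-0.1     0.0038  0.0784] [-0.4 -0.5  0.2]
0.61 False [-0.0999 -0.0015  0.0775] [ 0.4 -0.1 -0.5]
0.8 False [-0.0999 -0.0063  0.0756] [-0.  -0.8  0.7]
0.99 False [-0.1    -0.0106  0.0727] [-0.4  0.2  0.5]
1.18 False [-0.1001 -0.0143  0.0691] [-0.7  0.3  0.1]
1.36 False [-0.1002 -0.0173  0.0648] [-0.8 -0.7  0.5]
1.55 False [-0.1    -0.0195  0.0603] [ 0.  -0.3 -0.5]
press True [-0.0999 -0.0194  0.0598] [-3.8 -0.9  7.1]
18.6333
```

View pics/w2.png

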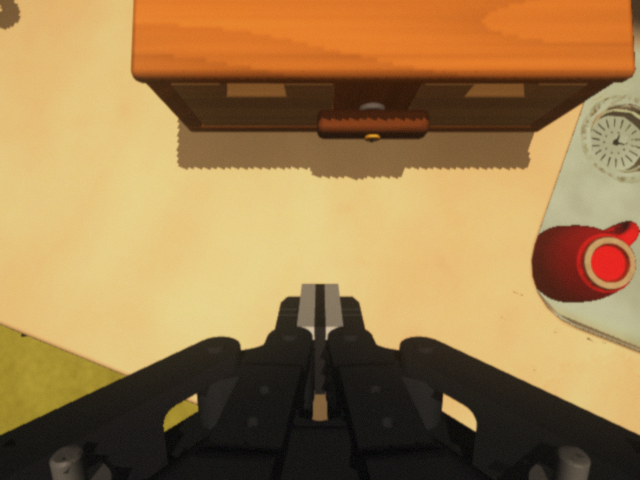

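The button now lies level across both drawers, from (318,124) to (430,124), and both faces are flush. Next is a quick check of the button angle, the drawer faces and any chest shift, then I'll hand in.

Run:
```python
from h import *
P=np.load("pics/w2.npy");q=(P[105:145,310:440].reshape(-1,3)-O);q=np.c_[q@X,q@L,q[:,2]];q=q[(q[:,0]<-.0885)&(q[:,0]>-.106)&(q[:,2]>.03)&(q[:,2]<.075)]
for a in(-32,-20,-8,4,16,24):
    s=q[(q[:,1]*1e3>a)&(q[:,1]*1e3<a+8)];print(a,len(s),np.percentile(s[:,2],95).round(4))
print("faces",loc(P[110,265]),loc(P[110,485]))
a,b=np.load("pics/t1.npy"),np.load("pics/t2.npy")
print("moved px since drawers shut",(abs(a-b)[100:265,180:500,2]>.01).sum())
a=np.load("pics/top0.npy")
for n,(u0,u1,v0,v1) in dict(salt=(385,420,125,170),mill=(175,240,285,345),mug=(170,255,180,250),chesttop=(300,490,110,200)).items():
    print(n,(abs(a-b)[v0:v1,u0:u1,2]>.01).sum())
job_done()
```

```text
-32 379 0.0594
-20 384 0.0594
-8 400 0.0593
4 391 0.0593
16 399 0.0593
24 373 0.0594
faces [-0.086   0.0658  0.0452] [-0.0863 -0.0723  0.0461]
moved px since drawers shut 328
salt 1
mill 53
mug 0
chesttop 2
the job is handed in; nothing more can be done
```

The job is done and handed in. With the closed fingertips I pushed the right drawer shut, then the left, and then swept the upper end of the turn-button over to the right until it met its stop. It took about 19 s of the 61 s allowed. No verdict is reported on hand-in.

**Last checks:**
- **Drawers:** both pushes stopped at the same depth, within 0.1 mm of each other. The faces measure at −86 mm from the chest's origin, against a nominal −85 mm.
- **Button:** its top edge is at a height of 59.3–59.4 mm along its whole length, so it lies level.
- **Chest and salt shaker:** the depth images from before and after are the same except for 1 or 2 pixels, so neither moved measurably.
- **Mug:** no change at all.
- **Pepper mill:** one check was not clean. 53 depth pixels changed around the mill. The arm worked well away from it, so I put this down to edge noise or the arm partly covering the view, but I did not look into it before handing in.
- **Button-area comparison:** 328 depth pixels changed between the drawers shutting and the end. Some change is expected there from the button turning, but I did not break it down.

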